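# Click the lids onto the storage jars

### The job

A large and a small storage jar stand open on the pottery stall, and their cream click-on lids lie among the other wares: put each lid on the jar it fits and press it straight down until it clicks, bearing down firmly for about a second after the click so that its rim is fully home on the jar's shoulder all round. Leave the other wares where they are and both jars standing upright. Finish while holding: do not let go at the end, but stop with both jars closed and still pressing firmly down on a lid.

Things in the scene. Friction and masses are not known exactly. Their poses are not given: they have to be found in the camera images.
- jar_large: the large storage jar: open, straight-sided dark stoneware with a paler line round its middle, standing loose and upright on the table. 104 mm across, 80 mm high to its flat shoulder, 94 mm to the top of its neck; about 0.85 kg. Origin: centre of the underside; z points up along the jar's axis
- jar_small: the small storage jar: open, straight-sided dark stoneware with a paler line round its middle, standing loose and upright on the table. 80 mm across, 62 mm high to its flat shoulder, 76 mm to the top of its neck; about 0.45 kg. Origin: centre of the underside; z points up along the jar's axis
- jar_large_seat (a point): centre of the large jar's flat shoulder, 80 mm above its underside; the lid's lower edge comes down on the shoulder when home. Neck 14 mm high, 66.6 mm across at its tapered top, bead 73 mm across. A lid set on it rests loosely 9 mm above home; pushed, it resists up to some 8 to 14 N about 6 mm above home, then clicks, the force drops, and it goes on down to a firm stop
- jar_small_seat (a point): centre of the small jar's flat shoulder, 62 mm above its underside; the lid's lower edge comes down on the shoulder when home. Neck 14 mm high, 44.6 mm across at its tapered top, bead 51 mm across. A lid set on it rests loosely 9 mm above home; pushed, it resists up to some 8 to 14 N about 6 mm above home, then clicks, the force drops, and it goes on down to a firm stop
- lid_large_center (a point): the large lid (fits the large jar): round, cream, 84 mm across, lying loose and right way up. Skirt with flat top 22 mm high; on it in the middle a plain round knob 28 mm across and 26 mm high, so 48 mm in all. Point: on the axis half-way up, 24 mm above the lower edge; z points up through the knob. Any yaw will do. Inside the skirt four sprung tabs catch under the jar's bead
- lid_small_center (a point): the small lid (fits the small jar): round, cream, 62 mm across, lying loose and right way up. Skirt with flat top 22 mm high; on it in the middle a plain round knob 28 mm across and 26 mm high, so 48 mm in all. Point: on the axis half-way up, 24 mm above the lower edge; z points up through the knob. Any yaw will do. Inside the skirt four sprung tabs catch under the jar's bead
- dish: small round blue-grey sauce dish, 76 mm across, 16 mm high, lying among the lids, to be left alone; origin: centre of its underside
- mug: dark green mug, 82 mm across and 88 mm high, with a handle, to be left alone; origin: centre of its underside
- rice_bowls: stack of three brown rice bowls, 112 mm across and 85 mm high, to be left alone; origin: centre of its underside
- tape_roll: roll of brown packing tape lying flat, 100 mm across, 48 mm high, hole 76 mm, to be left alone; origin: centre of its underside
- gift_carton: closed white carton, 115 x 115 x 85 mm high, to be left alone; origin: centre of its underside
- sake_flask: slim black sake flask, 64 mm across at the belly and 112 mm high, to be left alone; origin: centre of its underside
Not all that is in view belongs to the job. Leave any pink or turquoise look-alike of the part that bears lid_small_center alone.

How it is judged:
By the outcome, as a careful person would: the job done as asked, in the order asked, and still so for the second after the job is handed in, while the arm keeps its last pose, push and grip.
It also fails if it takes over 59 s, if anything falls off the work surface, if the arm or the gripper's body presses on something with over 40 N, if the wrist force passes 120 N, or if a joint passes its speed limit or range.

### The arm

A 6-joint arm with a two-finger parallel gripper is mounted at the origin on the work surface. World frame = base frame: x ahead of the robot, y to its left, z up, the work surface at z = 0. Lengths are in m, angles in rad, forces in N, time in s.
With the tool pointing down it reaches from about 0.35 to 0.975 m from the base axis. Payload 4.9 kg.
Tool frame: the origin (TCP) lies at the very end of the fingers, on their centre line; the grasp point (between the pads) lies 19 mm behind it; x points along the fingers, y is the direction in which the jaws open and shut, and the axes are right-handed (so a half turn about x gives the same grasp; the last joint's range is limited). The gripper opens to 85 mm and grips with 20 to 120 N. Pads are 22 mm wide; open, the fingers measure 114 mm over their backs; the gripper's body (76 mm by 85 mm) begins 54 mm behind the grasp point. The pads swing forward as they close: fully open they stand 13 mm farther back than shut.
Start: joints at [-1.432, 0.053, 1.613, -0, 1.476, -0.119], TCP at [0.159, -0.604, 0.196] pointing down, gripper open.
Joint ranges: [-3.01, 3.01], [-1.01, 2.22], [0.06, 2.58], [-1.02, 4.17], [0.09, 2.62], [-3.14, 3.14]. Speed limits (rad/s): [2.57, 2.57, 3.14, 3.14, 3.14, 3.14].

### API

Orientations are given as a unit quaternion [w, x, y, z].
In Python, from plant import manip gives the robot as it stands.
- The arm moves only by the tool play_rows, never from a script. Its argument "plan" is a list of rows, each a list of 5 numbers: the shift along the tool's x, y, z in mm, then the turn about the tool's x in rad, then the closure, from -1 (fully open) to 1 (shut). A call has 1 to 8 rows; each row is the pose to reach, as a shift and turn from the pose commanded when the call began, along the tool's axes at that moment; what a row does not reach only later rows make up. A row lasts 1/8 s, in which the tool goes at most 62.5 mm and 10.7 degrees, less where a joint would pass 70% of its speed; a pose out of reach is approached as far as the arm can. A call with a gripper value outside its range is refused whole. The fingers move at their own pace and stop on an object; the grip force is fixed at half the most. Time passes only in rows, so rows that repeat a pose let the fingers close. It gives the time, the measured TCP pose, the force and the opening at its end, in the units of the state.
- manip.state(): the state, without advancing time (a new reading comes with each control period).
- manip.grab_frame(name): name is "scene" or "top"; returns a dict with "img" (400x640x3 uint8, red, green, blue), "range_z" (400x640 float32, m along the optical axis (not along the pixel's ray), 0 where there is no reading), "fx", "fy", "cx", "cy" (pixels), "origin" and "rotation" of the camera in the world. Camera axes: x right, y up, looking along -z (the intrinsics and any distortion apply to the point x, -y, -z); pixel columns grow to the right and rows downward; lengths in m; the calibration is good to about 2 mm. A picture is of the moment at which its call begins.
- manip.job_done(): hands the job in, once; it reports no verdict.
The state is a dict: "time": time; "joint_pos": joint angles; "joint_vel": joint speeds; "joint_efforts": joint torques, N m; "tool_pos": TCP position; "tool_rot": TCP orientation; "contact_force": force on the tool from outside, world axes, zero at the start; "ft_torque": the same for the moment, N m; "gripper_width": opening from 0.0 (shut) to 1.0 (fully open).
Only numpy, scipy, OpenCV 4.12 (cv2) and the standard library are available. Lean on these libraries where they do the work, as an engineer would, in place of code of your own. Each camera call takes 0.05 s, during which the arm holds its last target. There are 200 camera calls.

## Working session

There is one attempt and no reset: what is moved stays moved. The work goes in short steps, Python scripts to look and compute and a tool call to move; the robot and the scene stay as the last step left them, time stands still between calls to the robot, and variables do not carry over. Pictures are saved under pics/ and viewed, about 8 in all and at most 12, crops included, and the job is handed in when it is done.

Besides the shell and the picture viewer there is one more tool, called after ">>>" as name(argument=value, ...) on one line, values as JSON. play_rows: Moves the arm, as the interface text tells. Its arguments: {"type":"object","properties":{"plan":{"type":"array"}},"required":["plan"]}

```bash
mkdir -p pics; cat > h.py <<'E'
import numpy as np, cv2
from plant import manip
def grab(n):
    f=manip.grab_frame(n); return f
def cloud(f):
    z=f["range_z"]; v,u=np.mgrid[:400,:640]
    p=np.stack([(u-f["cx"])/f["fx"]*z,-(v-f["cy"])/f["fy"]*z,-z],-1)
    w=p@np.array(f["rotation"]).T+np.array(f["origin"])
    w[z==0]=np.nan
    return w
E
python3 - <<'E'
from h import *
for n in("top","scene"):
    f=grab(n); cv2.imwrite(f"pics/{n}0.png",f["img"][...,::-1]); np.savez(f"{n}0.npz",**f)
    print(n,f["origin"],f["rotation"],f["fx"],f["cx"],f["cy"],[k for k in f])
print(manip.state())
E
```

```text
top [3.52955106e-01 1.14991661e-04 1.44030738e+00] [ 0.7116587   0.04231246 -0.05077996 -0.699409  ] 473.62097825791676 314.7885001966637 198.1678760646474 ['img', 'range_z', 'fx', 'fy', 'cx', 'cy', 'origin', 'rotation']
scene [ 1.30862085 -0.22381539  0.81929322] [0.73959148 0.30738423 0.24238359 0.54751217] 422.34403530313114 325.0296533846256 191.57948879616686 ['img', 'range_z', 'fx', 'fy', 'cx', 'cy', 'origin', 'rotation']
{'time': 0.1, 'joint_pos': array([-1.43202503e+00,  5.32706935e-02,  1.61419532e+00,  2.62944080e-05,
        1.47603078e+00, -1.19004990e-01]), 'joint_vel': array([ 0.00038885, -0.0012772 , -0.00321478, -0.00113547,  0.00127896,
        0.00133292]), 'joint_efforts': array([ 2.71648314e-03, -3.94906390e+01, -3.71358776e+01,  8.51169989e-05,
        3.98810473e-03, -1.26875355e-05]), 'tool_pos': array([ 0.15924614, -0.60369579,  0.19497546]), 'tool_rot': array([ 0.09021136,  0.70124402,  0.09155791, -0.70123882]), 'contact_force': array([ 0.845141  , -0.617958  ,  0.52616159]), 'ft_torque': array([ 0.06601174, -0.00427583, -0.002508  ]), 'gripper_width': 1.0001821282235945}
```

View pics/top0.png

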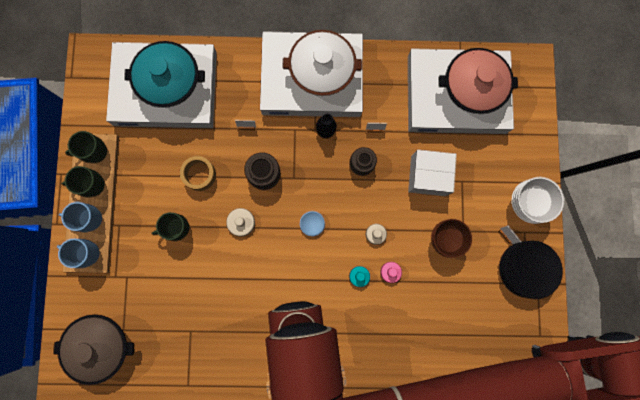

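View pics/scene0.png

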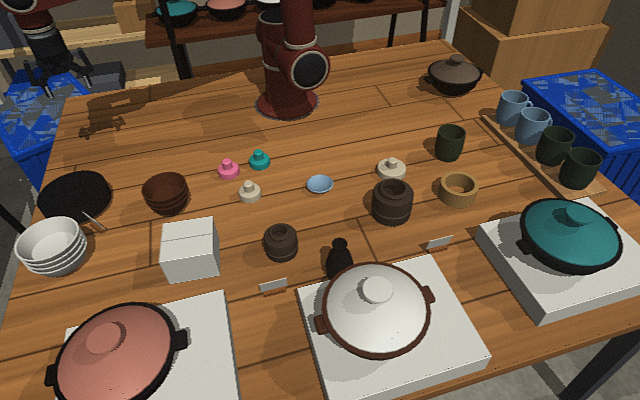

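Top view: the large cream lid is at (240,222) and the small one at (376,234). The large jar is at (262,171), the small jar at (363,161) and the dish at (312,223). Lid look-alikes are pink (391,272) and turquoise (360,276). Small-lid candidates are therefore (376,234) cream, (391,272) pink and (360,276) turquoise. Only the one at (376,234) is cream, so that is the small lid. I'll check it in an enlarged crop.

```bash
cat >> h.py <<'E'
from scipy.spatial.transform import Rotation as R
def load(n):
    f=dict(np.load(n)); f["rotation"]=R.from_quat(np.roll(f["rotation"],-1)).as_matrix() if f["rotation"].ndim==1 else f["rotation"]; return f
def ray(f,u,v,z):
    d=f["rotation"]@np.array([(u-f["cx"])/f["fx"],-(v-f["cy"])/f["fy"],-1]); o=f["origin"]
    return (o+d*(z-o[2])/d[2])
def circ(pts):
    A=np.c_[2*pts[:,:2],np.ones(len(pts))]; s=np.linalg.lstsq(A,(pts[:,:2]**2).sum(1),rcond=None)[0]
    return s[:2],np.sqrt(s[2]+s[0]**2+s[1]**2)
E
python3 - <<'E'
from h import *
for n,W in(("top",{"LL":(240,222,22),"LS":(376,234,18),"JL":(262,171,25),"JS":(363,161,20)}),("scene",{"LL":(391,170,22),"LS":(249,191,20),"JL":(392,200,35),"JS":(280,242,28)})):
    f=load(n+"0.npz"); c=cloud(f)
    hsv=cv2.cvtColor(f["img"],cv2.COLOR_RGB2HSV)
    t=c[280:300,180:260] if n=="top" else c[120:140,330:400]; print(n,"table z",np.nanmedian(t[...,2]),f["rotation"][:,2])
    for k,(u,v,r) in W.items():
        s=np.s_[v-r:v+r,u-r:u+r]; p=c[s].reshape(-1,3); z=p[:,2]
        if k[0]=="L":
            kn=p[(z>.038)&(z<.054)]; sk=p[(z>.014)&(z<.028)]
            print(k,"knob",kn.mean(0).round(4),len(kn),"skirt",(sk[:,:2].min(0)+sk[:,:2].max(0))/2,np.ptp(sk,0).round(3))
            # colour mask blob -> rim ellipse
            m=((hsv[s][...,1]<90)&(hsv[s][...,2]>110)).astype(np.uint8)
            cs=max(cv2.findContours(m,0,cv2.CHAIN_APPROX_NONE)[0],key=cv2.contourArea)
            (a,b),rad=cv2.minEnclosingCircle(cs); print("   blob",a+u-r,b+v-r,rad,"ray z=.022",ray(f,a+u-r,b+v-r,.022).round(4))
        else:
            h=.094 if k=="JL" else .076
            kn=p[(z>h-.006)&(z<h+.006)]; print(k,"neck",kn.mean(0).round(4),"circ",circ(kn),(kn[:,:2].min(0)+kn[:,:2].max(0))/2,np.ptp(kn,0).round(3),len(kn))
            sh=p[(z>h-.02)&(z<h+.01)]; print("   all top",(sh[:,:2].min(0)+sh[:,:2].max(0))/2,np.ptp(sh,0).round(3))
f=load("top0.npz");g=load("scene0.npz")
a=cv2.resize(f["img"][120:290,200:440],None,fx=2.5,fy=2.5,interpolation=2)
cv2.imwrite("pics/crop1.png",a[...,::-1])
E
```

```text
top table z -0.0008513153574134513 [-0.13146343  0.01080786  0.9912621 ]
LL knob [0.4649 0.2085 0.0464] 74 skirt [0.46390783 0.20944867] [0.081 0.082 0.014]
   blob 239.8125 221.51250076293945 13.938279151916504 ray z=.022 [0.4664 0.208  0.022 ]
LS knob [ 0.4366 -0.2001  0.046 ] 71 skirt [ 0.43662249 -0.20090851] [0.06  0.06  0.014]
   blob 375.89344215393066 233.63114738464355 10.237441062927246 ray z=.022 [ 0.4372 -0.2002  0.022 ]
JL neck [0.6154 0.1431 0.0925] circ (array([0.61625618, 0.14377045]), np.float64(0.032398123616013526)) [0.61719526 0.14408104] [0.071 0.073 0.012] 174
   all top [0.61587626 0.14395602] [0.099 0.1   0.027]
JS neck [ 0.6539 -0.1559  0.0745] circ (array([ 0.65397413, -0.1568936 ]), np.float64(0.021213410870420422)) [ 0.65377587 -0.15781446] [0.048 0.048 0.012] 115
   all top [ 0.65512575 -0.15682991] [0.077 0.078 0.026]
scene table z 0.00048383592276690646 [ 0.69512289 -0.18926158  0.69353026]
LL knob [0.5281 0.1827 0.0464] 150 skirt [0.46792924 0.20616078] [0.086 0.083 0.013]
   blob 391.1086959838867 169.28260803222656 14.53657341003418 ray z=.022 [0.4789 0.2002 0.022 ]
LS knob [ 0.4429 -0.2021  0.0465] 79 skirt [ 0.40608843 -0.21044118] [0.129 0.078 0.014]
   blob 249.70388412475586 191.40291213989258 11.71920394897461 ray z=.022 [ 0.4459 -0.2026  0.022 ]
JL neck [0.6231 0.1402 0.093 ] circ (array([0.62006102, 0.14133145]), np.float64(0.03174570561221629)) [0.6204595  0.14150217] [0.071 0.071 0.009] 237
   all top [0.62046931 0.14250447] [0.1   0.102 0.023]
JS neck [ 0.6601 -0.1595  0.075 ] circ (array([ 0.65823571, -0.15938427]), np.float64(0.02094917648257323)) [ 0.65838466 -0.1591954 ] [0.049 0.05  0.01 ] 194
   all top [ 0.65779796 -0.15935854] [0.076 0.077 0.024]
```

View pics/crop1.png

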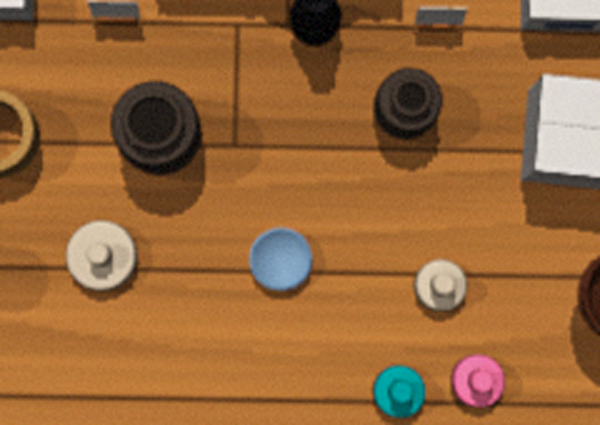

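The crop confirms it: the cream small lid is at about (441,285) in the crop, with pink and turquoise below it, and the large lid is at (101,256). The two cameras differ by about 3 mm, so I'll average them and then check the alignment from near.

```bash
cat >> h.py <<'E'
def go(x,y,z):
    s=manip.state(); M=R.from_quat(np.roll(s["tool_rot"],-1)).as_matrix()
    print("t",s["time"],"pos",s["tool_pos"].round(4),"F",s["contact_force"].round(1),"w",round(s["gripper_width"],3))
    print("axes x,y,z",M.T.round(3).tolist()); print("shift mm",(M.T@(np.array([x,y,z])-s["tool_pos"])*1000).round(1))
E
python3 -c "
from h import *
go(.438,-.201,.10)"
```

```text
t 0.1 pos [ 0.1592 -0.6037  0.195 ] F [ 0.8 -0.6  0.5] w 1.0
axes x,y,z [[-0.0, 0.002, -1.0], [0.255, -0.967, -0.002], [-0.967, -0.255, -0.0]]
shift mm [  95.7 -318.1 -372.2]
```

>>> play_rows(plan=[[10,-40,-46,0,-1],[20,-80,-93,0,-1],[30,-119,-140,0,-1],[40,-159,-186,0,-1],[50,-199,-233,0,-1],[65,-239,-279,0,-1],[80,-278,-326,0,-1],[96,-318,-372,0,-1]])

```text
time: 1.1
tool_pos: [0.438, -0.2011, 0.0999]
tool_rot: [0.091, 0.701, 0.091, -0.701]
contact_force: [0.8, -0.3, 0.8]
gripper_width: 0.999
```

>>> play_rows(plan=[[0,0,0,0,-1],[0,0,0,0,-1]])

```text
time: 1.35
tool_pos: [0.4371, -0.2029, 0.1002]
tool_rot: [-0.091, -0.701, -0.091, 0.701]
contact_force: [-0.3, -1.1, -0.1]
gripper_width: 1.0
```

```bash
python3 - <<'E'
from h import *
go(.438,-.201,.024)
C=[]
for n,b in(("top",(190,280,320,430)),("scene",(110,240,190,310))):
    f=grab(n); np.savez(n+"1.npz",**f)
    C.append(cv2.resize(f["img"][b[0]:b[1],b[2]:b[3]],(400,400),interpolation=2))
cv2.imwrite("pics/hov1.png",np.hstack(C)[...,::-1])
E
```

```text
t 1.35 pos [ 0.4371 -0.2029  0.1002] F [-0.3 -1.1 -0.1] w 1.0
axes x,y,z [[-0.001, -0.0, -1.0], [0.256, -0.967, -0.0], [-0.967, -0.256, 0.001]]
shift mm [76.2 -1.6 -1.4]
```

View pics/hov1.png

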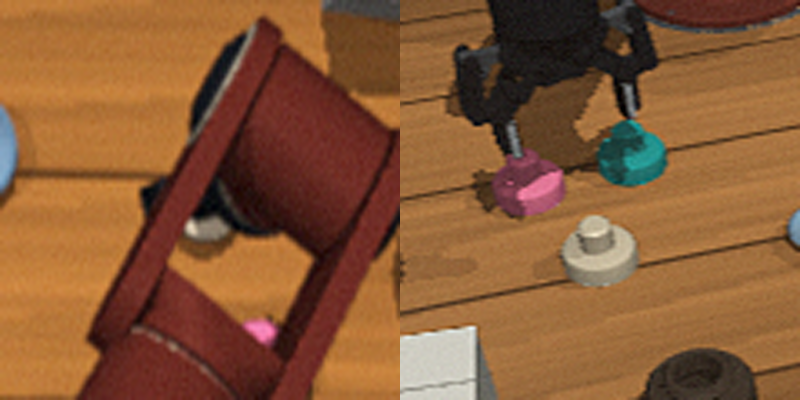

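```bash
python3 -c "
from h import *
f=load('scene1.npz')
for z in(.10,.113):print(ray(f,242.4,153,z),ray(f,225,160,z),ray(f,259.6,146,z))"
```

```text
[ 0.37313465 -0.19961064  0.1       ] [ 0.38860035 -0.24878968  0.1       ] [ 0.35693829 -0.149192    0.1       ]
[ 0.39004197 -0.2000481   0.113     ] [ 0.40522815 -0.24833831  0.113     ] [ 0.37413833 -0.15054069  0.113     ]
```

```bash
python3 - <<'E'
from h import *
f=load('scene1.npz');c=cloud(f)
for (u,v) in((225,160),(225,157),(225,154),(224,150),(260,146),(259,143),(258,140),(223,145)):
    print(u,v,c[v,u].round(3),f["img"][v,u])
s=c[100:175,190:300].reshape(-1,3);m=(s[:,2]>.085)&(s[:,2]<.35)
q=s[m];h=np.histogram(q[:,2],bins=np.arange(.08,.3,.01));print(h[0])
for a in np.arange(.09,.18,.01):
    t=q[(q[:,2]>=a)&(q[:,2]<a+.01)]
    if len(t):print(a.round(2),t.min(0).round(3),t.max(0).round(3),len(t))
E
```

```text
225 160 [ 0.46  -0.247  0.156] [124 138 133]
225 157 [ 0.46  -0.245  0.165] [ 98 102 104]
225 154 [ 0.462 -0.243  0.175] [65 56 45]
224 150 [ 0.461 -0.244  0.187] [62 52 49]
260 146 [ 0.436 -0.154  0.159] [147 125 107]
259 143 [ 0.438 -0.156  0.171] [107 111 110]
258 140 [ 0.435 -0.157  0.179] [119 123 123]
223 145 [ 0.462 -0.243  0.203] [24 24 18]
[  0   0   0   0   0   0   0  28  42  51  39  71 164 183 148 175 227 146
  53 124 118]
0.15 [ 0.418 -0.257  0.15 ] [ 0.461 -0.151  0.16 ] 28
0.16 [ 0.418 -0.258  0.16 ] [ 0.461 -0.147  0.17 ] 42
0.17 [ 0.414 -0.259  0.17 ] [ 0.463 -0.148  0.18 ] 51
```

```bash
python3 - <<'E'
from h import *
f=load('scene1.npz');c=cloud(f)
for u in(225,228,260):
  for v in range(146 if u==260 else 158,182,2): print(u,v,c[v,u].round(3),f["img"][v,u])
go(0,0,0); print(manip.state()["joint_pos"])
b=(130,200,205,285)
cv2.imwrite("pics/tip.png",cv2.resize(f["img"][b[0]:b[1],b[2]:b[3]],(640,560),interpolation=0)[...,::-1])
E
```

```text
225 158 [ 0.459 -0.246  0.162] [100 105 109]
225 160 [ 0.46  -0.247  0.156] [124 138 133]
225 162 [ 0.334 -0.252  0.05 ] [129  59  77]
225 164 [ 0.338 -0.253  0.047] [126  63  75]
225 166 [ 0.337 -0.254  0.038] [108  55  67]
225 168 [ 0.334 -0.256  0.029] [105  50  61]
225 170 [ 0.336 -0.257  0.023] [117  61  71]
225 172 [ 0.342 -0.258  0.021] [188  95 121]
225 174 [ 0.352 -0.259  0.022] [190  92 119]
225 176 [ 0.354 -0.26   0.016] [102  49  60]
225 178 [ 0.351 -0.262  0.006] [110  57  71]
225 180 [ 0.353 -0.263  0.   ] [83 55 28]
228 158 [ 0.319 -0.241  0.05 ] [118  57  66]
228 160 [ 0.324 -0.242  0.048] [133  64  81]
228 162 [ 0.336 -0.243  0.05 ] [143  68  87]
228 164 [ 0.339 -0.245  0.045] [109  55  66]
228 166 [ 0.342 -0.246  0.04 ] [110  54  66]
228 168 [ 0.34  -0.247  0.032] [105  57  67]
228 170 [ 0.338 -0.249  0.022] [183  92 117]
228 172 [ 0.35  -0.25   0.025] [229 124 153]
228 174 [ 0.355 -0.251  0.022] [218 114 142]
228 176 [ 0.356 -0.252  0.016] [175  89 112]
228 178 [ 0.356 -0.253  0.008] [176  89 115]
228 180 [ 0.358 -0.255  0.003] [159 109  57]
260 146 [ 0.436 -0.154 
[... 347 characters left out ...]
  0.023] [ 47 158 152]
260 164 [ 0.34  -0.155  0.022] [ 40 163 158]
260 166 [ 0.342 -0.156  0.017] [ 33 110 105]
260 168 [ 0.342 -0.157  0.009] [ 25 105 100]
260 170 [ 0.341 -0.158  0.001] [95 94 66]
260 172 [ 0.346 -0.159 -0.002] [165 113  62]
260 174 [ 0.361 -0.161  0.003] [155 109  63]
260 176 [ 0.367 -0.163  0.   ] [169 118  69]
260 178 [ 0.375 -0.164 -0.   ] [176 121  69]
260 180 [ 0.382 -0.166 -0.001] [171 119  69]
t 1.45 pos [ 0.4371 -0.2041  0.1008] F [ 0.5 -0.3  1. ] w 1.001
axes x,y,z [[0.0, -0.001, -1.0], [0.253, -0.967, 0.001], [-0.967, -0.253, -0.0]]
shift mm [ 100.5 -308.2  371.1]
[-5.91046180e-01 -2.19750480e-01  2.03183294e+00 -2.83994795e-04
  1.32881834e+00  7.23621575e-01]
```

View pics/tip.png

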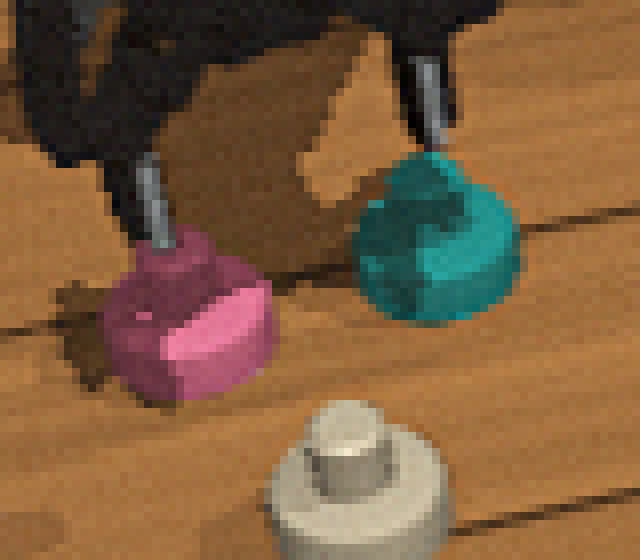

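The picture shows the tips at z≈0.15, while the TCP reading of 0.10 would put the open fingers at about 0.113. I'll go down part-way and check again.

>>> play_rows(plan=[[18,0,0,0,-1],[36,0,0,0,-1],[54,0,0,0,-1],[54,0,0,0,-1],[54,0,0,0,-1]])

```text
time: 2.08
tool_pos: [0.4374, -0.2031, 0.0464]
tool_rot: [-0.091, -0.701, -0.091, 0.701]
contact_force: [-0.6, -0.8, 0.9]
gripper_width: 1.002
```

```bash
python3 - <<'E'
from h import *
go(.438,-.201,.024)
f=grab("scene"); np.savez("scene2.npz",**f); f=load("scene2.npz"); c=cloud(f)
b=(110,220,195,305)
s=c[110:200,195:305].reshape(-1,3); q=s[(s[:,0]>.40)&(s[:,0]<.475)&(abs(s[:,1]+.2)>.035)&(abs(s[:,1]+.2)<.07)]
for a in np.arange(.02,.14,.01):
    t=q[(q[:,2]>=a)&(q[:,2]<a+.01)]
    if len(t):print(a.round(2),t.min(0).round(3),t.max(0).round(3),len(t))
cv2.imwrite("pics/h2.png",cv2.resize(f["img"][b[0]:b[1],b[2]:b[3]],(550,550),interpolation=0)[...,::-1])
E
```

```text
t 2.075 pos [ 0.4374 -0.2031  0.0464] F [-0.6 -0.8  0.9] w 1.002
axes x,y,z [[-0.0, 0.0, -1.0], [0.255, -0.967, -0.0], [-0.967, -0.255, 0.0]]
shift mm [22.4 -1.9 -1.1]
0.09 [ 0.415 -0.249  0.096] [ 0.46  -0.161  0.1  ] 7
0.1 [ 0.418 -0.257  0.1  ] [ 0.463 -0.147  0.109] 33
0.11 [ 0.42  -0.259  0.11 ] [ 0.463 -0.146  0.12 ] 42
0.12 [ 0.417 -0.259  0.12 ] [ 0.463 -0.146  0.13 ] 45
0.13 [ 0.42 -0.26  0.13] [ 0.462 -0.14   0.14 ] 34
```

View pics/h2.png

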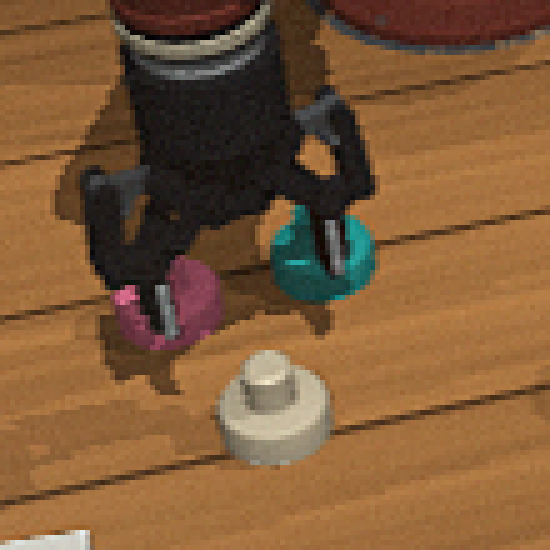

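The image confirms that the tips are 50 mm above the reported TCP when open. 13 mm of that is the stated retraction, so the real finger ends lie about 37 mm short of the reported TCP, while x and y agree. I'll allow for that, go down in guarded steps and close.

>>> play_rows(plan=[[20,-1,-1,0,-1],[40,-1,-1,0,-1],[54,-1,-1,0,-1],[54,-1,-1,0,-1],[54,-1,-1,0,-0.2],[54,-1,-1,0,-0.2]])

```text
time: 2.88
tool_pos: [0.4388, -0.2022, -0.0066]
tool_rot: [0.091, 0.702, 0.09, -0.701]
contact_force: [0.2, 0.2, -0.4]
gripper_width: 0.612
```

```bash
cat >> h.py <<'E'
def tips(k,win,x0,x1,y0,y1,view=None):
    f=grab("scene"); np.savez(f"scene{k}.npz",**f); f=load(f"scene{k}.npz"); c=cloud(f)
    b=win; s=c[b[0]:b[1],b[2]:b[3]].reshape(-1,3); q=s[(s[:,0]>x0)&(s[:,0]<x1)&(s[:,1]>y0)&(s[:,1]<y1)]
    for a in np.arange(.005,.1,.005):
        t=q[(q[:,2]>=a)&(q[:,2]<a+.005)]
        if len(t):print(a.round(3),t.min(0).round(3),t.max(0).round(3),len(t))
    cv2.imwrite(f"pics/v{k}.png",cv2.resize(f["img"][b[0]:b[1],b[2]:b[3]],(550,550),interpolation=0)[...,::-1])
E
python3 - <<'E'
from h import *
go(.438,-.201,-.013)
tips(3,(130,220,205,295),.40,.475,-.27,-.13)
E
```

```text
t 2.875 pos [ 0.4388 -0.2022 -0.0066] F [ 0.2  0.2 -0.4] w 0.612
axes x,y,z [[0.002, -0.001, -1.0], [0.255, -0.967, 0.001], [-0.967, -0.255, -0.001]]
shift mm [ 6.4 -1.4  0.4]
0.005 [ 0.439 -0.232  0.005] [ 0.471 -0.138  0.01 ] 31
0.01 [ 0.441 -0.233  0.01 ] [ 0.47  -0.172  0.015] 30
0.015 [ 0.428 -0.231  0.015] [ 0.471 -0.172  0.02 ] 38
0.02 [ 0.415 -0.232  0.02 ] [ 0.472 -0.172  0.025] 144
0.025 [ 0.422 -0.224  0.025] [ 0.466 -0.177  0.03 ] 35
0.03 [ 0.438 -0.216  0.031] [ 0.453 -0.192  0.035] 11
0.035 [ 0.423 -0.231  0.035] [ 0.458 -0.169  0.04 ] 23
0.04 [ 0.425 -0.24   0.04 ] [ 0.457 -0.163  0.045] 36
0.045 [ 0.426 -0.241  0.045] [ 0.456 -0.167  0.05 ] 68
0.05 [ 0.428 -0.239  0.05 ] [ 0.457 -0.162  0.055] 22
0.055 [ 0.422 -0.242  0.055] [ 0.461 -0.162  0.06 ] 22
0.06 [ 0.425 -0.238  0.061] [ 0.46  -0.164  0.065] 19
0.065 [ 0.426 -0.241  0.065] [ 0.457 -0.168  0.07 ] 18
0.07 [ 0.426 -0.238  0.071] [ 0.458 -0.167  0.074] 12
0.075 [ 0.431 -0.243  0.076] [ 0.462 -0.149  0.08 ] 24
0.08 [ 0.422 -0.254  0.08 ] [ 0.469 -0.142  0.085] 48
0.085 [ 0.418 -0.26   0.085] [ 0.466 -0.142  0.09 ] 64
0.09 [ 0.416 -0.257  0.09 ] [ 0.466 -0.141  0.095] 34
0.095 [ 0.419 -0.255  0.095] [ 0.467 -0.141  0.1  ] 40
```

View pics/v3.png

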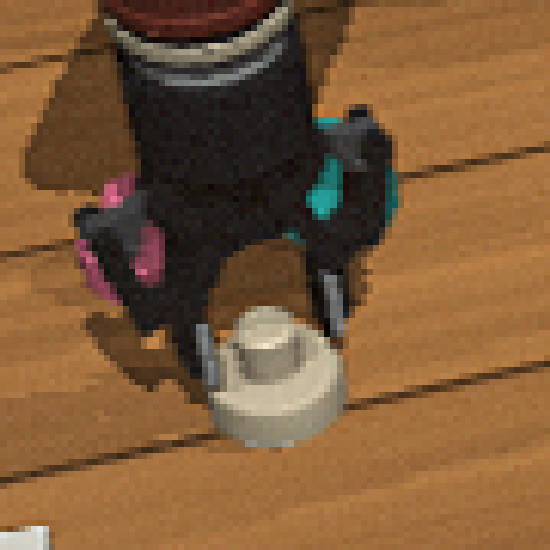

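The tips stand either side of the knob at z≈0.037, which matches the 37 mm offset. Next I lower 6 mm and close.

>>> play_rows(plan=[[5,0,0,0,-0.2],[5,0,0,0,-0.2],[5,0,0,0,1],[5,0,0,0,1],[5,0,0,0,1],[5,0,0,0,1]])

```text
time: 3.68
tool_pos: [0.4383, -0.2019, -0.0124]
tool_rot: [0.091, 0.701, 0.091, -0.701]
contact_force: [0.6, 0.2, 1.3]
gripper_width: 0.309
```

>>> play_rows(plan=[[0,0,0,0,1],[-30,0,0,0,1],[-80,0,0,0,1],[-130,0,0,0,1],[-130,0,0,0,1]])

```text
time: 4.3
tool_pos: [0.4408, -0.2036, 0.1224]
tool_rot: [0.093, 0.704, 0.089, -0.699]
contact_force: [-0.1, -0.5, -1.0]
gripper_width: 0.311
```

```bash
python3 - <<'E'
from h import *
go(.656,-.158,.110)
E
```

```text
t 4.3 pos [ 0.4408 -0.2036  0.1224] F [-0.1 -0.5 -1. ] w 0.311
axes x,y,z [[0.008, -0.005, -1.0], [0.255, -0.967, 0.007], [-0.967, -0.255, -0.006]]
shift mm [  13.9   10.7 -219.6]
```

>>> play_rows(plan=[[0,2,-45,0,1],[0,4,-90,0,1],[0,7,-135,0,1],[0,10,-180,0,1],[10,13,-222,0,1],[10,13,-222,0,1],[10,13,-222,0,1],[10,13,-222,0,1]])

```text
time: 5.3
tool_pos: [0.655, -0.158, 0.1072]
tool_rot: [-0.091, -0.701, -0.091, 0.701]
contact_force: [0.0, -0.3, -0.1]
gripper_width: 0.311
```

```bash
python3 - <<'E'
from h import *
go(.656,-.158,.09)
f=grab("scene"); np.savez("scene4.npz",**f); f=load("scene4.npz"); c=cloud(f)
b=(170,280,225,335)
s=c[b[0]:b[1],b[2]:b[3]].reshape(-1,3); s=s[(abs(s[:,0]-.656)<.06)&(abs(s[:,1]+.158)<.06)]
for a in np.arange(.04,.19,.005):
    t=s[(s[:,2]>=a)&(s[:,2]<a+.005)]
    if len(t)>2:print(a.round(3),t.min(0).round(3),t.max(0).round(3),len(t))
cv2.imwrite("pics/v4.png",cv2.resize(f["img"][b[0]:b[1],b[2]:b[3]],(550,550),interpolation=0)[...,::-1])
E
```

```text
t 5.3 pos [ 0.655  -0.158   0.1072] F [ 0.  -0.3 -0.1] w 0.311
axes x,y,z [[-0.001, 0.0, -1.0], [0.254, -0.967, -0.0], [-0.967, -0.254, 0.001]]
shift mm [17.2  0.3 -1. ]
0.04 [ 0.627 -0.198  0.04 ] [ 0.697 -0.122  0.045] 45
0.045 [ 0.654 -0.198  0.045] [ 0.697 -0.121  0.05 ] 52
0.05 [ 0.658 -0.198  0.05 ] [ 0.697 -0.125  0.055] 46
0.055 [ 0.63  -0.198  0.055] [ 0.696 -0.121  0.06 ] 85
0.06 [ 0.625 -0.197  0.06 ] [ 0.696 -0.122  0.065] 306
0.065 [ 0.639 -0.186  0.065] [ 0.69  -0.128  0.07 ] 40
0.07 [ 0.639 -0.184  0.07 ] [ 0.683 -0.134  0.075] 72
0.075 [ 0.643 -0.182  0.075] [ 0.681 -0.136  0.079] 77
0.12 [ 0.664 -0.187  0.12 ] [ 0.687 -0.13   0.125] 43
0.125 [ 0.657 -0.189  0.125] [ 0.688 -0.13   0.13 ] 38
0.13 [ 0.664 -0.187  0.13 ] [ 0.687 -0.128  0.135] 39
0.135 [ 0.648 -0.188  0.135] [ 0.687 -0.128  0.14 ] 63
0.14 [ 0.645 -0.188  0.14 ] [ 0.687 -0.128  0.145] 185
0.145 [ 0.656 -0.183  0.145] [ 0.679 -0.134  0.15 ] 30
0.15 [ 0.656 -0.181  0.15 ] [ 0.671 -0.132  0.155] 33
0.155 [ 0.655 -0.185  0.155] [ 0.671 -0.132  0.16 ] 44
0.16 [ 0.643 -0.185  0.16 ] [ 0.671 -0.131  0.165] 37
0.165 [ 0.641 -0.184  0.165] [ 0.67 -0.13  0.17] 106
0.17 [ 0.644 -0.184  0.17 ] [ 0.67  -0.132  0.175] 32
0.175 [ 0.643 -0.182  0.175] [ 0.671 -0.132  0.18 ] 30
0.18 [ 0.65  -0.186  0.18 ] [ 0.672 -0.126  0.185] 21
0.185 [ 0.642 -0.193  0.185] [ 0.677 -0.118  0.19 ] 35
```

View pics/v4.png

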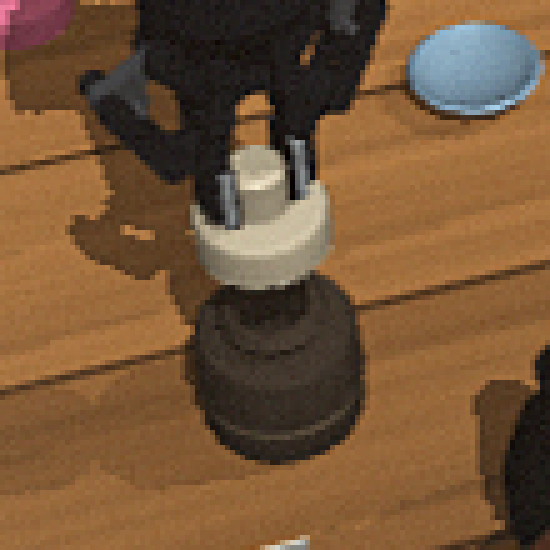

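The lid is held level about 1.5 mm off the jar axis in y, and I correct for that. Now I descend to the loose rest.

>>> play_rows(plan=[[15,2,-1,0,1],[30,2,-1,0,1],[42,2,-1,0,1],[42,2,-1,0,1],[46,2,-1,0,1],[48,2,-1,0,1],[49,2,-1,0,1],[49,2,-1,0,1]])

```text
time: 6.35
tool_pos: [0.6575, -0.1595, 0.0587]
tool_rot: [-0.091, -0.701, -0.091, 0.701]
contact_force: [-1.3, -0.6, 0.8]
gripper_width: 0.31
```

>>> play_rows(plan=[[1,0,0,0,1],[2,0,0,0,1],[2,0,0,0,1]])

```text
time: 6.72
tool_pos: [0.6572, -0.1595, 0.0567]
tool_rot: [-0.091, -0.701, -0.091, 0.701]
contact_force: [-3.9, 0.5, 5.1]
gripper_width: 0.306
```

>>> play_rows(plan=[[1,0,0,0,1],[2,0,0,0,1],[2,0,0,0,1]])

```text
time: 7.1
tool_pos: [0.6578, -0.1596, 0.055]
tool_rot: [0.091, 0.702, 0.091, -0.701]
contact_force: [-3.0, 1.1, 5.1]
gripper_width: 0.309
```

>>> play_rows(plan=[[1,0,1,0,1],[2,0,1,0,1],[2,0,1,0,1]])

```text
time: 7.48
tool_pos: [0.6559, -0.1593, 0.0509]
tool_rot: [-0.09, -0.701, -0.091, 0.702]
contact_force: [-0.8, -0.5, -1.8]
gripper_width: 0.311
```

>>> play_rows(plan=[[1,0,0,0,1],[2,0,0,0,1],[2,0,0,0,1]])

```text
time: 7.85
tool_pos: [0.6566, -0.1596, 0.0504]
tool_rot: [0.091, 0.701, 0.091, -0.701]
contact_force: [-0.6, -0.4, -0.5]
gripper_width: 0.307
```

>>> play_rows(plan=[[1,0,0,0,1],[2,0,0,0,1],[2,0,0,0,1]])

```text
time: 8.22
tool_pos: [0.6569, -0.1597, 0.0497]
tool_rot: [0.091, 0.701, 0.091, -0.701]
contact_force: [-2.4, 1.2, 5.2]
gripper_width: 0.308
```

It clicked, and the TCP is now at its expected home height. Next I bear down firmly.

>>> play_rows(plan=[[1,0,0,0,1],[2,0,0,0,1],[2,0,0,0,1]])

```text
time: 8.6
tool_pos: [0.6572, -0.1597, 0.0497]
tool_rot: [0.091, 0.702, 0.091, -0.701]
contact_force: [-6.2, 2.4, 13.4]
gripper_width: 0.306
```

>>> play_rows(plan=[[2,0,0,0,1],[3,0,0,0,1],[3,0,0,0,1]])

```text
time: 8.98
tool_pos: [0.6578, -0.1599, 0.0498]
tool_rot: [0.091, 0.702, 0.091, -0.701]
contact_force: [-11.8, 3.0, 23.8]
gripper_width: 0.306
```

>>> play_rows(plan=[[1,0,1,0,1],[2,0,2,0,1],[2,0,2,0,1],[2,0,2,0,1],[2,0,2,0,1],[2,0,2,0,1],[2,0,2,0,1],[2,0,2,0,1]])

```text
time: 9.98
tool_pos: [0.6574, -0.1599, 0.0496]
tool_rot: [0.091, 0.703, 0.091, -0.699]
contact_force: [-10.3, 6.5, 27.9]
gripper_width: 0.308
```

>>> play_rows(plan=[[0,0,0,0,1],[0,0,0,0,1],[0,0,0,0,1],[0,0,0,0,1]])

```text
time: 10.48
tool_pos: [0.6574, -0.1598, 0.0496]
tool_rot: [0.091, 0.703, 0.091, -0.699]
contact_force: [-10.7, 6.5, 28.6]
gripper_width: 0.308
```

>>> play_rows(plan=[[-3,0,0,0,1],[-6,0,0,0,1],[-6,0,0,0,-0.2],[-6,0,0,0,-0.2],[-6,0,0,0,-0.2],[-40,0,0,0,-0.2],[-90,0,0,0,-0.2],[-90,0,0,0,-1]])

```text
time: 11.48
tool_pos: [0.6579, -0.1614, 0.1375]
tool_rot: [0.093, 0.704, 0.089, -0.698]
contact_force: [0.5, 0.7, 0.6]
gripper_width: 0.794
```

```bash
python3 - <<'E'
from h import *
go(.466,.208,.11)
f=grab("scene"); np.savez("scene5.npz",**f); f=load("scene5.npz"); c=cloud(f)
b=(170,280,225,335)
s=c[b[0]:b[1],b[2]:b[3]].reshape(-1,3); s=s[(abs(s[:,0]-.656)<.06)&(abs(s[:,1]+.158)<.06)]
for a in np.arange(.04,.125,.005):
    t=s[(s[:,2]>=a)&(s[:,2]<a+.005)]
    if len(t)>2:print(a.round(3),t.min(0).round(3),t.max(0).round(3),len(t))
s=c[140:215,350:430].reshape(-1,3)
L=s[(abs(s[:,0]-.466)<.055)&(abs(s[:,1]-.208)<.055)]
for a,b in((.004,.016),(.016,.026),(.044,.052)):
    t=L[(L[:,2]>a)&(L[:,2]<b)]; print("LL",a,t.min(0).round(3),t.max(0).round(3))
E
```

```text
t 11.475 pos [ 0.6579 -0.1614  0.1375] F [0.5 0.7 0.6] w 0.794
axes x,y,z [[0.009, -0.003, -1.0], [0.255, -0.967, 0.006], [-0.967, -0.255, -0.008]]
shift mm [  24.4 -406.3   91.6]
0.04 [ 0.653 -0.198  0.04 ] [ 0.696 -0.12   0.045] 54
0.045 [ 0.664 -0.198  0.045] [ 0.695 -0.121  0.05 ] 46
0.05 [ 0.657 -0.198  0.05 ] [ 0.696 -0.125  0.055] 47
0.055 [ 0.637 -0.198  0.055] [ 0.696 -0.121  0.06 ] 71
0.06 [ 0.64  -0.196  0.06 ] [ 0.695 -0.122  0.065] 161
0.065 [ 0.662 -0.19   0.065] [ 0.694 -0.133  0.07 ] 41
0.07 [ 0.655 -0.191  0.07 ] [ 0.688 -0.131  0.075] 38
0.075 [ 0.658 -0.191  0.075] [ 0.688 -0.129  0.08 ] 36
0.08 [ 0.633 -0.19   0.08 ] [ 0.69  -0.13   0.085] 180
0.085 [ 0.634 -0.189  0.085] [ 0.685 -0.131  0.089] 127
0.09 [ 0.659 -0.173  0.09 ] [ 0.671 -0.147  0.095] 18
0.095 [ 0.656 -0.174  0.096] [ 0.672 -0.15   0.1  ] 18
0.1 [ 0.663 -0.172  0.1  ] [ 0.67  -0.149  0.105] 15
0.105 [ 0.645 -0.174  0.106] [ 0.67  -0.147  0.11 ] 51
0.11 [ 0.645 -0.171  0.11 ] [ 0.669 -0.149  0.114] 47
LL 0.004 [0.449 0.159 0.004] [0.512 0.244 0.016]
LL 0.016 [0.426 0.165 0.016] [0.51  0.248 0.026]
LL 0.044 [0.454 0.193 0.044] [0.481 0.221 0.051]
```

The small lid's top is at 0.110 m, which is 62 + 48 mm, and the jar has not shifted. On to the large lid.

>>> play_rows(plan=[[0,-51,11,0,-1],[0,-102,23,0,-1],[0,-153,34,0,-1],[0,-203,46,0,-1],[0,-254,57,0,-1],[10,-305,69,0,-1],[20,-356,80,0,-1],[25,-406,91,0,-1]])

```text
time: 12.52
tool_pos: [0.4606, 0.2101, 0.1039]
tool_rot: [-0.091, -0.7, -0.091, 0.703]
contact_force: [-0.7, 0.3, 0.4]
gripper_width: 0.999
```

>>> play_rows(plan=[[20,0,0,0,-1],[40,0,0,0,-1],[40,0,0,0,-1]])

```text
time: 12.9
tool_pos: [0.4602, 0.2086, 0.0629]
tool_rot: [-0.091, -0.699, -0.091, 0.704]
contact_force: [-0.6, 0.3, -0.6]
gripper_width: 0.999
```

```bash
python3 - <<'E'
from h import *
go(.467,.2075,-.012)
tips(6,(110,215,340,445),.41,.52,.13,.28)
E
```

```text
t 12.9 pos [0.4602 0.2086 0.0629] F [-0.6  0.3 -0.6] w 0.999
axes x,y,z [[-0.007, -0.002, -1.0], [0.255, -0.967, 0.0], [-0.967, -0.255, 0.007]]
shift mm [74.9  2.7 -6.8]
0.005 [0.454 0.159 0.005] [0.509 0.245 0.01 ] 23
0.01 [0.45  0.165 0.01 ] [0.51  0.232 0.014] 37
0.015 [0.423 0.165 0.015] [0.511 0.248 0.02 ] 63
0.02 [0.428 0.167 0.02 ] [0.509 0.247 0.025] 268
0.025 [0.439 0.171 0.025] [0.508 0.232 0.03 ] 44
0.03 [0.474 0.195 0.03 ] [0.481 0.215 0.034] 8
0.035 [0.468 0.193 0.035] [0.484 0.219 0.039] 17
0.04 [0.461 0.193 0.041] [0.482 0.218 0.045] 12
0.045 [0.455 0.193 0.045] [0.482 0.219 0.05 ] 47
0.05 [0.462 0.198 0.05 ] [0.481 0.21  0.052] 4
```

View pics/v6.png

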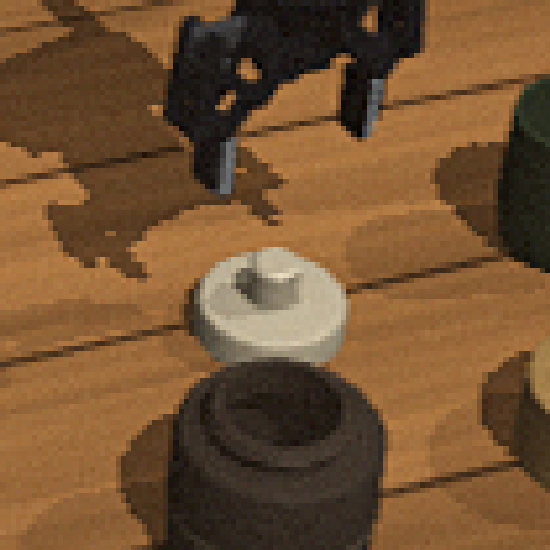

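>>> play_rows(plan=[[15,3,-7,0,-1],[35,3,-7,0,-1],[55,3,-7,0,-1],[74,3,-7,0,-1],[74,3,-7,0,-0.2],[74,3,-7,0,-0.2],[74,3,-7,0,-0.2]])

```text
time: 13.82
tool_pos: [0.4716, 0.2084, -0.0065]
tool_rot: [0.091, 0.702, 0.091, -0.701]
contact_force: [-0.3, -0.1, 0.9]
gripper_width: 0.599
```

```bash
python3 - <<'E'
from h import *
go(.467,.2075,-.012)
tips(7,(110,215,340,445),.41,.52,.13,.28)
E
```

```text
t 13.825 pos [ 0.4716  0.2084 -0.0065] F [-0.3 -0.1  0.9] w 0.599
axes x,y,z [[0.002, 0.001, -1.0], [0.255, -0.967, 0.0], [-0.967, -0.255, -0.002]]
shift mm [ 5.5 -0.3  4.7]
0.005 [0.444 0.161 0.005] [0.508 0.261 0.01 ] 29
0.01 [0.451 0.166 0.01 ] [0.51  0.236 0.015] 30
0.015 [0.443 0.166 0.015] [0.51  0.245 0.02 ] 52
0.02 [0.433 0.165 0.02 ] [0.512 0.246 0.025] 230
0.025 [0.439 0.173 0.025] [0.508 0.236 0.03 ] 25
0.03 [0.459 0.18  0.031] [0.483 0.237 0.035] 13
0.035 [0.456 0.174 0.035] [0.489 0.241 0.04 ] 26
0.04 [0.455 0.171 0.04 ] [0.492 0.243 0.045] 26
0.045 [0.454 0.169 0.045] [0.491 0.25  0.05 ] 62
0.05 [0.454 0.17  0.05 ] [0.492 0.243 0.055] 25
0.055 [0.454 0.169 0.055] [0.49  0.247 0.059] 25
0.06 [0.452 0.171 0.06 ] [0.492 0.247 0.065] 17
0.065 [0.455 0.175 0.065] [0.493 0.246 0.07 ] 22
0.07 [0.45  0.17  0.071] [0.489 0.237 0.075] 11
0.075 [0.456 0.165 0.075] [0.495 0.265 0.08 ] 26
0.08 [0.455 0.151 0.08 ] [0.499 0.261 0.085] 49
0.085 [0.448 0.15  0.085] [0.501 0.268 0.09 ] 51
0.09 [0.449 0.154 0.09 ] [0.501 0.266 0.095] 26
0.095 [0.446 0.147 0.095] [0.498 0.271 0.1  ] 45
```

>>> play_rows(plan=[[5,0,4,0,-0.2],[5,0,4,0,-0.2],[5,0,4,0,-0.2],[5,0,4,0,1],[5,0,4,0,1],[5,0,4,0,1],[5,0,4,0,1]])

```text
time: 14.75
tool_pos: [0.4672, 0.2072, -0.0122]
tool_rot: [0.091, 0.702, 0.091, -0.701]
contact_force: [-0.7, -0.3, 2.0]
gripper_width: 0.308
```

>>> play_rows(plan=[[0,0,0,0,1],[-30,0,0,0,1],[-80,0,0,0,1],[-130,0,0,0,1],[-150,0,0,0,1],[-150,0,0,0,1],[-150,0,0,0,1]])

```text
time: 15.62
tool_pos: [0.4651, 0.2066, 0.1346]
tool_rot: [-0.091, -0.7, -0.091, 0.703]
contact_force: [0.1, 0.1, -0.3]
gripper_width: 0.306
```

```bash
python3 - <<'E'
from h import *
go(.618,.1428,.125)
E
```

```text
t 15.625 pos [0.4651 0.2066 0.1346] F [ 0.1  0.1 -0.3] w 0.306
axes x,y,z [[-0.004, -0.001, -1.0], [0.255, -0.967, 0.0], [-0.967, -0.255, 0.005]]
shift mm [   9.   100.7 -131.6]
```

>>> play_rows(plan=[[0,25,-32,0,1],[0,50,-65,0,1],[5,75,-97,0,1],[10,101,-130,0,1],[13,101,-130,0,1],[13,101,-130,0,1],[13,101,-130,0,1],[13,101,-130,0,1]])

```text
time: 16.62
tool_pos: [0.6176, 0.1431, 0.1247]
tool_rot: [0.091, 0.701, 0.091, -0.701]
contact_force: [0.1, -0.3, 0.3]
gripper_width: 0.31
```

```bash
python3 - <<'E'
from h import *
go(.618,.1428,.09)
f=grab("scene"); np.savez("scene8.npz",**f); f=load("scene8.npz"); c=cloud(f)
b=(130,240,340,450)
s=c[b[0]:b[1],b[2]:b[3]].reshape(-1,3); s=s[(abs(s[:,0]-.62)<.065)&(abs(s[:,1]-.142)<.065)]
for a in np.arange(.05,.2,.005):
    t=s[(s[:,2]>=a)&(s[:,2]<a+.005)]
    if len(t)>2:print(a.round(3),t.min(0).round(3),t.max(0).round(3),len(t))
cv2.imwrite("pics/v8.png",cv2.resize(f["img"][b[0]:b[1],b[2]:b[3]],(550,550),interpolation=0)[...,::-1])
E
```

```text
t 16.625 pos [0.6176 0.1431 0.1247] F [ 0.1 -0.3  0.3] w 0.31
axes x,y,z [[0.0, 0.0, -1.0], [0.256, -0.967, -0.0], [-0.967, -0.256, -0.0]]
shift mm [34.7  0.4 -0.3]
0.05 [0.57  0.091 0.05 ] [0.672 0.182 0.055] 79
0.055 [0.573 0.091 0.055] [0.672 0.181 0.06 ] 80
0.06 [0.611 0.091 0.06 ] [0.671 0.186 0.065] 60
0.065 [0.606 0.09  0.065] [0.671 0.178 0.07 ] 51
0.07 [0.604 0.091 0.07 ] [0.671 0.182 0.075] 68
0.075 [0.575 0.091 0.075] [0.671 0.192 0.08 ] 218
0.08 [0.575 0.094 0.08 ] [0.669 0.19  0.085] 235
0.085 [0.591 0.107 0.085] [0.654 0.17  0.09 ] 29
0.09 [0.592 0.106 0.09 ] [0.655 0.178 0.095] 111
0.095 [0.591 0.108 0.095] [0.653 0.174 0.097] 41
0.135 [0.616 0.102 0.136] [0.66  0.177 0.14 ] 32
0.14 [0.609 0.101 0.14 ] [0.661 0.175 0.145] 53
0.145 [0.608 0.101 0.145] [0.661 0.174 0.15 ] 46
0.15 [0.582 0.101 0.15 ] [0.661 0.182 0.155] 73
0.155 [0.581 0.101 0.155] [0.66  0.182 0.16 ] 300
0.16 [0.591 0.105 0.16 ] [0.655 0.182 0.164] 110
0.165 [0.616 0.118 0.165] [0.634 0.169 0.17 ] 30
0.17 [0.617 0.117 0.17 ] [0.634 0.171 0.175] 32
0.175 [0.617 0.116 0.175] [0.635 0.171 0.18 ] 33
0.18 [0.606 0.116 0.18 ] [0.633 0.171 0.185] 54
0.185 [0.605 0.117 0.185] [0.634 0.169 0.19 ] 59
0.19 [0.605 0.118 0.19 ] [0.634 0.164 0.195] 23
0.195 [0.606 0.118 0.195] [0.634 0.166 0.199] 29
0.2 [0.609 0.118 0.2  ] [0.637 0.169 0.205] 23
```

View pics/v8.png

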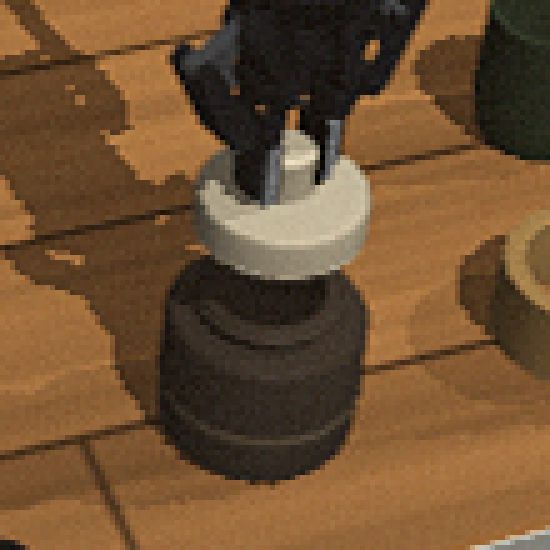

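Lid and jar axes agree to within about 0.5 mm (lid at 0.619, 0.143), and the lid is level. Descending.

>>> play_rows(plan=[[15,0,0,0,1],[30,0,0,0,1],[40,0,0,0,1],[40,0,0,0,1],[44,0,0,0,1],[47,0,0,0,1],[47,0,0,0,1],[47,0,0,0,1]])

```text
time: 17.68
tool_pos: [0.6184, 0.1426, 0.0777]
tool_rot: [0.091, 0.701, 0.091, -0.701]
contact_force: [-0.2, -0.4, -0.3]
gripper_width: 0.309
```

>>> play_rows(plan=[[1,0,0,0,1],[2,0,0,0,1],[2,0,0,0,1]])

```text
time: 18.05
tool_pos: [0.6185, 0.1424, 0.076]
tool_rot: [0.091, 0.701, 0.091, -0.701]
contact_force: [-1.5, -2.2, 3.1]
gripper_width: 0.311
```

>>> play_rows(plan=[[1,0,0,0,1],[2,0,0,0,1],[2,0,0,0,1]])

```text
time: 18.42
tool_pos: [0.6191, 0.1426, 0.0752]
tool_rot: [0.091, 0.702, 0.091, -0.701]
contact_force: [-2.8, -0.8, 6.7]
gripper_width: 0.305
```

>>> play_rows(plan=[[1,0,1,0,1],[2,0,1,0,1],[2,0,1,0,1]])

```text
time: 18.8
tool_pos: [0.6191, 0.1426, 0.0742]
tool_rot: [0.091, 0.703, 0.091, -0.7]
contact_force: [-1.1, -0.5, 9.2]
gripper_width: 0.306
```

>>> play_rows(plan=[[1,0,0,0,1],[2,0,0,0,1],[2,0,0,0,1]])

```text
time: 19.18
tool_pos: [0.6177, 0.1426, 0.0695]
tool_rot: [0.091, 0.702, 0.091, -0.701]
contact_force: [2.4, 0.2, -2.5]
gripper_width: 0.311
```

>>> play_rows(plan=[[1,0,0,0,1],[2,0,0,0,1],[2,0,0,0,1]])

```text
time: 19.55
tool_pos: [0.6169, 0.1424, 0.0678]
tool_rot: [-0.091, -0.701, -0.091, 0.702]
contact_force: [-2.6, -0.0, 5.5]
gripper_width: 0.31
```

It clicked, with the TCP at its home height of about 0.0676. Bearing down.

>>> play_rows(plan=[[1,0,0,0,1],[2,0,0,0,1],[3,0,1,0,1],[3,0,1,0,1]])

```text
time: 20.05
tool_pos: [0.6171, 0.1424, 0.0678]
tool_rot: [0.091, 0.702, 0.091, -0.701]
contact_force: [-6.3, -0.4, 14.6]
gripper_width: 0.308
```

>>> play_rows(plan=[[1,0,1,0,1],[2,0,1,0,1],[3,0,1,0,1],[3,0,1,0,1],[3,0,1,0,1],[3,0,1,0,1],[3,0,1,0,1],[3,0,1,0,1]])

```text
time: 21.05
tool_pos: [0.6173, 0.1424, 0.0677]
tool_rot: [0.091, 0.703, 0.091, -0.7]
contact_force: [-10.4, -0.3, 23.8]
gripper_width: 0.307
```

>>> play_rows(plan=[[0,0,0,0,1],[0,0,0,0,1],[0,0,0,0,1],[0,0,0,0,1],[0,0,0,0,1],[0,0,0,0,1]])

```text
time: 21.8
tool_pos: [0.6173, 0.1424, 0.0677]
tool_rot: [0.091, 0.703, 0.091, -0.7]
contact_force: [-9.9, -0.2, 24.9]
gripper_width: 0.309
```

>>> play_rows(plan=[[1,0,1,0,1],[1,0,1,0,1],[1,0,1,0,1],[1,0,1,0,1],[1,0,1,0,1],[1,0,1,0,1],[1,0,1,0,1],[1,0,1,0,1]])

```text
time: 22.8
tool_pos: [0.6173, 0.1424, 0.0677]
tool_rot: [0.091, 0.703, 0.091, -0.699]
contact_force: [-9.3, 1.1, 26.9]
gripper_width: 0.308
```

```bash
python3 - <<'E'
from h import *
f=grab("scene"); np.savez("scene9.npz",**f); f=load("scene9.npz"); c=cloud(f)
def show(u0,u1,v0,v1,x,y,lo,hi):
    s=c[v0:v1,u0:u1].reshape(-1,3); s=s[(abs(s[:,0]-x)<.06)&(abs(s[:,1]-y)<.06)]
    for a in np.arange(lo,hi,.005):
        t=s[(s[:,2]>=a)&(s[:,2]<a+.005)]
        if len(t)>2:print(a.round(3),t.min(0).round(3),t.max(0).round(3),len(t))
print("large");show(340,450,130,240,.62,.142,.07,.13)
print("small");show(225,335,170,280,.656,-.158,.055,.12)
go(.6173,.1424,.0677)
cv2.imwrite("pics/v9.png",cv2.resize(f["img"][100:300,180:480],(780,520),interpolation=2)[...,::-1])
E
```

```text
large
0.07 [0.602 0.091 0.07 ] [0.671 0.183 0.075] 60
0.075 [0.581 0.091 0.075] [0.67  0.193 0.08 ] 159
0.08 [0.587 0.095 0.08 ] [0.667 0.189 0.085] 135
0.085 [0.608 0.1   0.085] [0.659 0.162 0.09 ] 45
0.09 [0.604 0.1   0.09 ] [0.66  0.174 0.095] 51
0.095 [0.586 0.1   0.095] [0.66  0.181 0.1  ] 68
0.1 [0.582 0.101 0.1  ] [0.659 0.182 0.105] 341
0.105 [0.59  0.106 0.105] [0.649 0.179 0.11 ] 30
0.11 [0.617 0.117 0.11 ] [0.633 0.168 0.115] 26
0.115 [0.616 0.116 0.115] [0.633 0.171 0.12 ] 33
0.12 [0.616 0.115 0.12 ] [0.632 0.17  0.125] 26
0.125 [0.603 0.115 0.125] [0.634 0.169 0.13 ] 65
small
0.055 [ 0.637 -0.198  0.055] [ 0.696 -0.122  0.06 ] 66
0.06 [ 0.639 -0.197  0.06 ] [ 0.695 -0.121  0.065] 162
0.065 [ 0.655 -0.194  0.065] [ 0.696 -0.127  0.07 ] 43
0.07 [ 0.657 -0.191  0.07 ] [ 0.687 -0.132  0.075] 36
0.075 [ 0.657 -0.191  0.075] [ 0.687 -0.13   0.08 ] 41
0.08 [ 0.63 -0.19  0.08] [ 0.688 -0.13   0.085] 169
0.085 [ 0.635 -0.188  0.085] [ 0.684 -0.132  0.09 ] 137
0.09 [ 0.662 -0.172  0.09 ] [ 0.67  -0.148  0.095] 14
0.095 [ 0.661 -0.173  0.095] [ 0.671 -0.147  0.1  ] 18
0.1 [ 0.657 -0.174  0.1  ] [ 0.67  -0.149  0.105] 17
0.105 [ 0.644 -0.173  0.105] [ 0.672 -0.147  0.11 ] 46
0.11 [ 0.646 -0.173  0.11 ] [ 0.67  -0.148  0.114] 52
t 22.85 pos [0.6173 0.1424 0.0677] F [-9.2  0.1 26.1] w 0.311
axes x,y,z [[0.006, 0.001, -1.0], [0.255, -0.967, 0.0], [-0.967, -0.255, -0.006]]
shift mm [-0.  0.  0.]
```

View pics/v9.png

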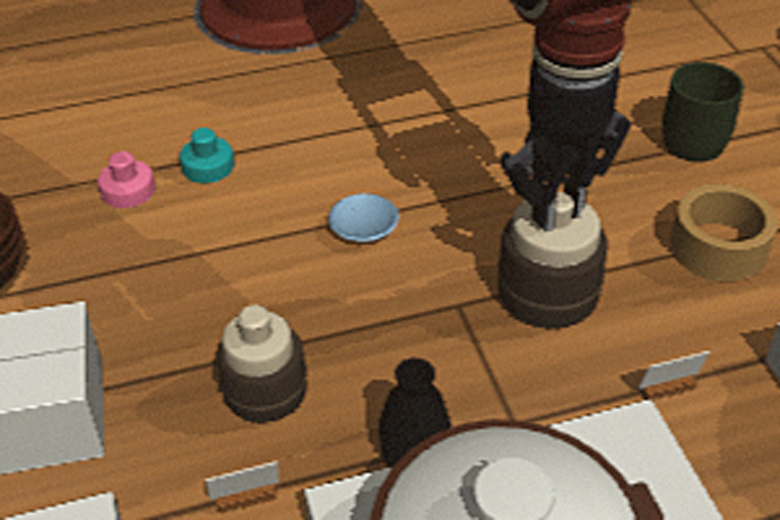

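Both lids are seated: the small jar is at about (260,360) and the large one at (553,255) with the gripper still on it. Both jars are upright and the other wares are in place. Handing in.

```bash
python3 -c "
from h import *
print(manip.job_done())"
```

```text
the job is handed in; nothing more can be done
None
```

Both jars are closed, and the job was handed in at about 23 s with the arm still holding the large lid and pressing down on it with about 26 N. Both clicks showed in the force readings: resistance was about 5 N (small) and 9 N (large), then it dropped, and both lids went on down to a firm stop.

- **Small jar:** after the click I pressed at 24–29 N for about 1.5 s. The lid's top then measured about 0.110 m, which is where it should be when fully home. The jar stayed upright and did not move.
- **Large jar:** I pressed at 24–27 N for over 2 s. The gripper stopped within 0.2 mm of the expected home height, and the lid's flat top measured about 0.102 m, as it should. The jar is upright.
- **Other wares:** in the last picture the wares in view stood where they were, including the pink and turquoise look-alikes. That picture did not cover the whole stall.

**Disagreements:**
- The finger ends were about 37 mm short of the reported TCP position. I found this in the camera images before grasping and allowed for it.
- The two cameras differed by about 3–4 mm in x. I averaged them, then checked each held lid against its jar in one view.
- About 9–11 N of sideways force remained while pressing, but neither jar moved.

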